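# Wedge the rocking drawer chest on the glassworking bench

## Task

The little chest of drawers rocks because the foot at its front left corner (nearest the arm, on the arm's left) is too short. Press down on its top at that corner until the short foot meets the bench, to feel it rock, and let it come back up; then, pushing only, slide the wooden wedge thin end first under the short foot until it takes up the gap, without shoving the chest along the bench. Finish while holding a fingertip pressed firmly (5 to 10 N) on top of that corner, the chest standing level and no longer giving; lift nothing, and leave the other things where they are.

Things in the scene. Friction and masses are not known exactly. Their poses are not given: they have to be found in the camera images.
- chest: grey steel chest of two shallow drawers (they do not open), loose, about 2 kg, 180 mm front to back, 240 mm wide, flat top 85 mm and underside 20 mm above the bench. Origin: centre of its footprint, bench level. +x runs from its front (drawer side, facing the arm) to its back, +y to its left as the arm sees it, z up. Four tapered rubber feet, 10 mm across below, at x = +-78, y = +-106 mm.
- foot_spot (a point): point of the chest at bench level straight below the centre of the short foot (chest x = -78, y = +106 mm). That foot hangs 8 to 14 mm (differs each time) above the bench while the chest stands level; 2 to 3 N down on its corner tips the chest about the diagonal of the two neighbouring feet until it touches the bench; released, the chest comes back level by itself.
- corner_top (a point): the point of the chest's top surface straight above the centre of the short foot, 12 mm in from the front and 14 mm in from the left side; 85 mm above the bench when level; axes as the chest's
- wedge: loose plain wooden wedge, 0.12 kg, 110 mm long, 60 mm wide, lying on the bench in front of the short foot; origin: centre of its underside. +x points to its thin end (3 mm thick, at x = +55 mm); it thickens evenly to a square upright butt end 24 mm high at x = -55 mm. Under 1 N slides it over the bench; it jams and holds by itself once it is under the foot.
- paddle: bystander: graphite paddle with wooden handle lying flat, 220 mm long, 60 mm wide, 12 mm thick; origin underneath near its middle, +x towards the graphite blade
- jar: bystander: small capped glass jar, 52 mm in diameter, 62 mm tall; origin: centre of its underside
- zigzag: bystander: glass rod bent to a zigzag, 120 mm long (x), 46 mm wide, 10 mm thick; origin underneath its middle
- tweezers: bystander: steel tweezers lying flat, 160 mm long (x), about 25 mm wide, 10 mm thick; origin underneath the middle
- bulb_stand: bystander: small turned stopper of green glass standing upright, 44 mm in diameter, 66 mm tall; origin: centre of its underside
Things that resemble listed ones, but are neither listed nor needed, are in the scene too. Several things have the shape of the wedge; the one meant has the colours described above.

How it is judged:
On the way, in this order (a step that is already met when the one before it is completed fails the run):
1. before the wedge is in place, the chest's short-footed corner has been pressed down by the fingers and the chest has tipped (over 0.035 rad) (contact force between the fingers and chest above 0.5 N and angle between chest's own z axis and vertical above 0.035 rad and horizontal distance between wedge and corner_top above 0.07 m), for 0.1 s.
2. then the chest, released, stands level again (contact force between the fingers and chest below 0.2 N and angle between chest's own z axis and vertical below 0.016 rad), for 0.1 s.
3. the wedge lies under the short foot and a finger on top of that corner presses with more than 3 N without the chest giving (contact force between the fingers and chest above 3 N and contact force between wedge and chest above 1 N and angle between chest's own z axis and vertical below 0.016 rad and horizontal distance between wedge and corner_top below 0.07 m and horizontal distance between the grasp point and corner_top below 0.06 m and contact force between the fingers and wedge below 0.5 N and height (world z) of wedge below 0.006 m and distance of chest from where it was at the start of the episode below 0.03 m), for 0.2 s.
At the end, for the whole second after the job is handed in: A finger, within 60 mm of the short-footed corner, still presses the chest with over 3 N; the chest is within 0.016 rad of level and 30 mm of where it stood; the wedge lies flat, centre within 70 mm of that corner, carrying over 1 N, untouched by the fingers (all of step 3); the arm keeps its last pose, push and grip.
It fails at once if the wedge is lifted or stood up (height (world z) of wedge above 0.012 m or angle between wedge's own z axis and vertical above 0.2 rad).
It fails at once if the chest is lifted, or shoved more than 30 mm (height (world z) of chest above 0.015 m or distance of chest from where it was at the start of the episode above 0.03 m).
It fails at once if a bystander is moved more than 20 mm (distance of any of paddle, jar, zigzag, tweezers, bulb_stand from where it was at the start of the episode above 0.02 m).
It also fails if it takes over 51 s, if anything falls off the work surface, if the arm or the gripper's body presses on something with over 40 N, if the wrist force passes 120 N, or if a joint passes its speed limit or range.

## Robot

A 6-joint arm with a two-finger parallel gripper is mounted at the origin on the work surface. World frame = base frame: x ahead of the robot, y to its left, z up, the work surface at z = 0. Lengths are in m, angles in rad, forces in N, time in s.
With the tool pointing down it reaches from about 0.25 to 0.725 m from the base axis. Payload 4 kg.
Tool frame: the origin (TCP) lies at the very end of the fingers, on their centre line; the grasp point (between the pads) lies bot.grasp_offset behind it (bot.grasp_offset is the distance from the TCP to the grasp point, in m); z points along the fingers, y is the direction in which the jaws open and shut (so a half turn about z gives the same grasp; the last joint's range is limited). The gripper opens to 85 mm and grips with 20 to 120 N. Pads are 22 mm wide; open, the fingers measure 114 mm over their backs; the gripper's body (76 mm by 85 mm) begins 54 mm behind the grasp point. The pads swing forward as they close: fully open they stand 13 mm farther back than shut.
Start: joints at [-1.156, 0.241, 0.005, 1.335, 0, 1.571], TCP at [0.202, -0.458, 0.208] pointing down, gripper open.
Joint ranges: [-2.72, 2.72], [-1.05, 1.87], [-1.09, 1.28], [-1.99, 2.15], [-1.42, 1.44], [-3.14, 3.14]. Speed limits (rad/s): [2.79, 2.79, 3.14, 3.14, 3.14, 3.14].

## Interface

Orientations are given as a unit quaternion [x, y, z, w].
In Python, from workcell import bot gives the robot as it stands. The module is installed in compiled form; this text tells all that it offers.
- The arm moves only by the shell command python3 -m jog 'ROWS' [OPENING]. ROWS is JSON, a list that holds one entry, the list of rows, each a list of 6 numbers: the shift along the tool's x, y, z in m, then the turn, a rotation vector about the tool's x, y, z in degrees. In form: [[[dx, dy, dz, wx, wy, wz], ...]]. A call has 1 to 12 rows; each row shifts and turns the pose as measured when the row begins, along the tool's axes as they then stand; what a row does not reach is not made up. A row lasts 1/8 s, in which the tool goes at most 62.5 mm and 10.7 degrees, less where a joint would pass 70% of its speed; a pose out of reach is approached as far as the arm can. A call is refused whole if a number of a shift passes 0.0625 or a number of a turn 10.7, either way. A call with a gripper value outside its range is refused whole. OPENING is the finger opening in m, from 0 to 0.0854, set as the call begins (- or left out, the last holds). The fingers move at their own pace and stop on an object; the grip force is fixed at half the most. Time passes only in rows, so rows that do not move let the fingers close. It gives the time, the measured TCP pose, the force and the opening at its end, in the units of the state.
- bot.get_obs(): the state, without advancing time (a new reading comes with each control period).
- bot.camera(name): name is "side" or "top" or "wrist"; returns a dict with "pixels" (480x640x3 uint8, red, green, blue), "fx", "fy", "cx", "cy" (pixels), "rvec" (rotation vector, rad) and "tvec" (3), from world to camera coordinates, as OpenCV has them. Camera axes: x right, y down, z forward; pixel columns grow to the right and rows downward; lengths in m; the calibration is good to about 2 mm. A picture is of the moment at which its call begins. There is no depth.
- bot.job_done(): hands the job in, once; it reports no verdict.
The state is a dict: "clock": time; "joint_pos": joint angles; "joint_vel": joint speeds; "tau": joint torques, N m; "eef_pos": TCP position; "tool_rot": TCP orientation; "ft_force": force on the tool from outside, world axes, zero at the start; "ft_torque": the same for the moment, N m; "grip_width": finger opening in m.
Only numpy, scipy, OpenCV 4.12 (cv2) and the standard library are available. Lean on these libraries where they do the work, as an engineer would, in place of code of your own. Each camera call takes 0.05 s, during which the arm holds its last target. There are 200 camera calls.

## Working session

There is one attempt and no reset: what is moved stays moved. The work goes in short steps, Python scripts to look and compute and a shell command to move; the robot and the scene stay as the last step left them, time stands still between calls to the robot, and variables do not carry over. Pictures are saved under pics/ and viewed, on a budget of 10 in all, crops included, one or two more only if the job needs it, and the job is handed in when it is done.

```bash
mkdir -p pics
cat > h.py <<'E'
import numpy as np, cv2
from workcell import bot
from scipy.spatial.transform import Rotation as R
def cam(n):
    c=bot.camera(n); K=np.array([[c["fx"],0,c["cx"]],[0,c["fy"],c["cy"]],[0,0,1.]])
    return c["pixels"],K,np.array(c["rvec"],float).ravel(),np.array(c["tvec"],float).ravel()
def save(n,c): cv2.imwrite("pics/"+n+".png",c[0][:,:,::-1])
def px2w(c,uv,z):
    _,K,r,t=c; Rm=cv2.Rodrigues(r)[0]; o=-Rm.T@t
    d=Rm.T@np.linalg.inv(K)@np.array([uv[0],uv[1],1.]); return o+d*(z-o[2])/d[2]
def proj(c,P): return cv2.projectPoints(np.array(P,float).reshape(-1,3),c[2],c[3],c[1],None)[0].reshape(-1,2)
E
python3 - <<'E'
from h import *
import pickle
for n in("top","side"):
    c=cam(n); save(n+"0",c); pickle.dump(c,open(n+"0.pkl","wb")); print(n,c[1].tolist(),c[2],c[3])
o=bot.get_obs(); print(o["eef_pos"],o["tool_rot"],o["ft_force"],bot.grasp_offset,o["clock"])
print(R.from_quat(o["tool_rot"]).as_matrix().round(3))
E
```

```text
top [[473.5211996692611, 0.0, 316.21901772119577], [0.0, 473.5211996692611, 243.05978179525587], [0.0, 0.0, 1.0]] [ 2.19338112 -2.1994607   0.05497559] [0.00288154 0.47140326 1.07386265]
side [[524.3371657180766, 0.0, 311.73744698589024], [0.0, 524.3371657180766, 251.16547633299422], [0.0, 0.0, 1.0]] [ 0.12033651 -2.88804057  1.17287523] [0.49345755 0.08355089 1.05721411]
[ 0.20127267 -0.45705842  0.20741104] [ 9.78567389e-01  2.05924783e-01 -1.86290908e-04 -9.02298822e-04] [-0.45076165  0.32851446  0.62209029] 0.0187 0.1
[[ 0.915  0.403 -0.001]
 [ 0.403 -0.915  0.002]
 [ 0.    -0.002 -1.   ]]
```

View pics/top0.png

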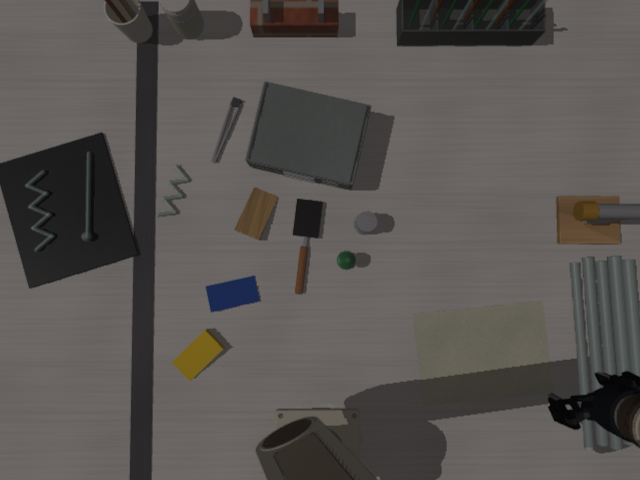

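View pics/side0.png

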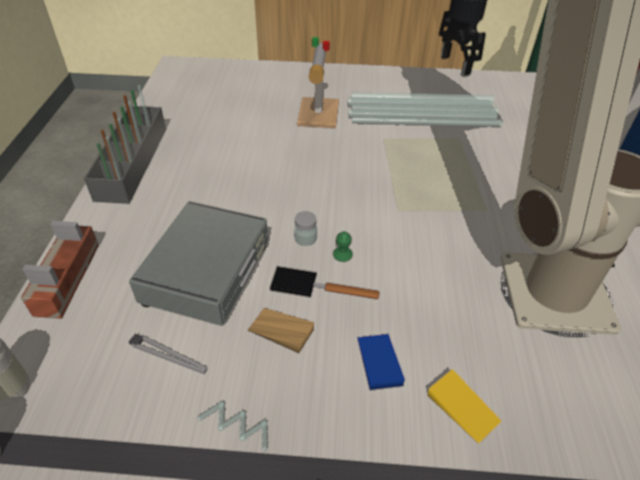

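The top view shows three things shaped like the wedge: wooden at (257,213), blue at (233,294) and yellow at (199,354). I choose the wooden one. The chest is at about (309,135), and its short-foot corner is near (249,162). A close crop will check the choice.

Run:
```python
from h import *
import pickle
c=pickle.load(open("top0.pkl","rb")); s=pickle.load(open("side0.pkl","rb"))
a=cv2.resize(c[0][75:265,205:395],None,fx=4,fy=4,interpolation=cv2.INTER_CUBIC)[:590]
a=cv2.convertScaleAbs(a,alpha=1.6)
b=0
# rows 75..222 only -> use different crop: 
a=cv2.convertScaleAbs(cv2.resize(c[0][75:255,215:385],None,fx=3.3,fy=3.3,interpolation=cv2.INTER_CUBIC),alpha=1.6)
cv2.imwrite("pics/crop1.png",a[:,:,::-1]); print(a.shape)
b=cv2.convertScaleAbs(cv2.resize(s[0][195:365,125:335],None,fx=3.5,fy=3.5,interpolation=cv2.INTER_CUBIC),alpha=1.2)
cv2.imwrite("pics/crop2.png",b[:,:,::-1]); print(b.shape)
```

```text
(594, 561, 3)
(595, 735, 3)
```

View pics/crop1.png

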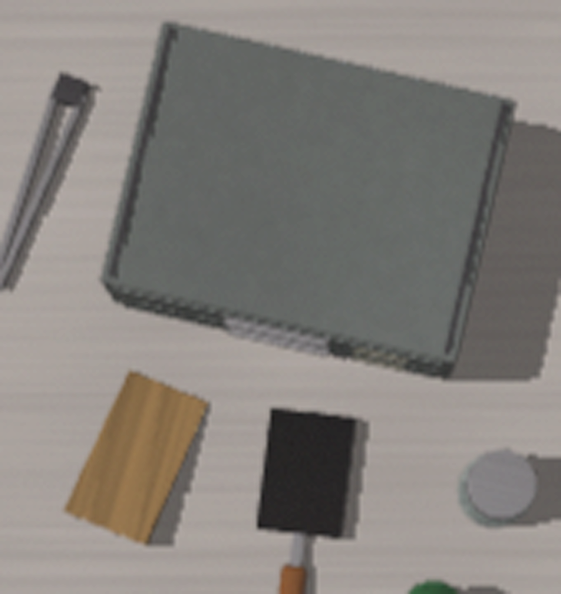

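View pics/crop2.png

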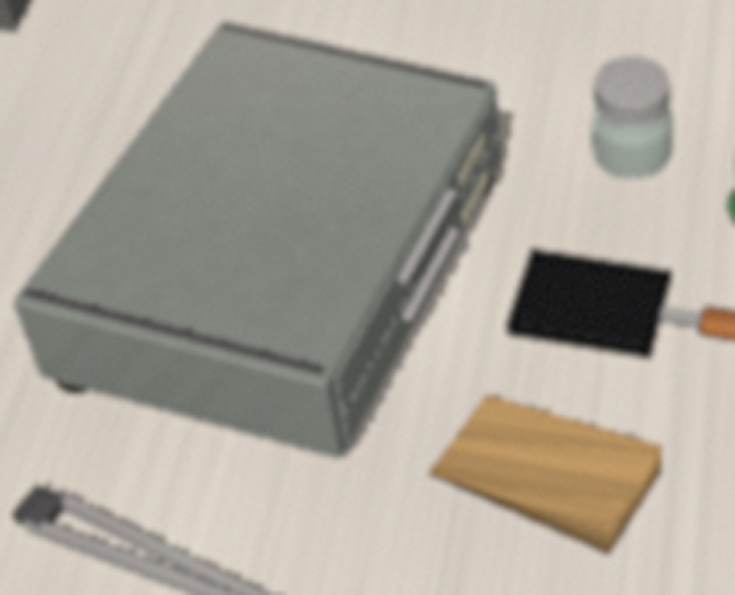

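The crops confirm plain wood, with its thin end (crop1 (130,370)–(209,402)) facing the chest and the thick butt towards the arm. Next I fit both poses from the corners in both views.

```bash
cat > fit.py <<'E'
from h import *
import pickle
from scipy.optimize import least_squares
T=pickle.load(open("top0.pkl","rb")); S=pickle.load(open("side0.pkl","rb"))
t=lambda u,v:(215+(u+.5)/3.3-.5,75+(v+.5)/3.3-.5); s=lambda u,v:(125+(u+.5)/3.5-.5,195+(v+.5)/3.5-.5)
def fit(name,obs,x0):
    def P(p,L): a=p[2]; L=np.array(L); return np.c_[p[0]+L[:,0]*np.cos(a)-L[:,1]*np.sin(a),p[1]+L[:,0]*np.sin(a)+L[:,1]*np.cos(a),L[:,2]]
    def f(p): return np.concatenate([(proj(c,P(p,[l]))-uv).ravel() for c,uv,l in obs])
    r=least_squares(f,x0,loss="soft_l1"); print(name,r.x.round(4),np.degrees(r.x[2]).round(1)); print(f(r.x).reshape(-1,2).round(1).tolist()); return r.x,P
ch=[(T,t(165,22),(.09,.12,.085)),(T,t(515,100),(.09,-.12,.085)),(T,t(105,283),(-.09,.12,.085)),(T,t(450,365),(-.09,-.12,.085)),
(S,s(18,300),(.09,.12,.085)),(S,s(328,375),(-.09,.12,.085)),(S,s(492,85),(-.09,-.12,.085)),(S,s(222,25),(.09,-.12,.085)),(S,s(345,455),(-.09,.12,.02)),(S,s(45,378),(.09,.12,.02))]
we=[(T,t(130,370),(.055,.03,.003)),(T,t(209,402),(.055,-.03,.003)),(T,t(65,510),(-.055,.03,.024)),(T,t(148,544),(-.055,-.03,.024)),
(S,s(490,395),(.055,-.03,.003)),(S,s(432,472),(.055,.03,.002)),(S,s(660,448),(-.055,-.03,.024)),(S,s(608,550),(-.055,.03,0))]
C,P=fit("chest",ch,[.6,.0,-.2]); W,_=fit("wedge",we,[.45,.1,-.4])
ct=P(C,[(-.078,.106,.085)])[0]; print("corner_top",ct)
print("butt",P(W,[(-.055,0,0)])[0],"thin",P(W,[(.055,0,0)])[0])
a=-C[2]; d=W[:2]-C[:2]; print("wedge in chest frame",d[0]*np.cos(a)-d[1]*np.sin(a),d[0]*np.sin(a)+d[1]*np.cos(a),np.degrees(W[2]-C[2]))
for n,q in(("jar",(367,223)),("bulb",(346,260)),("paddle blade",(307,218)),("tweez",(217,160)),("zig",(189,170)),("zig2",(188,180)),("handle end",(300,292)),("blue",(257,280))): print(n,px2w(T,q,.01).round(3))
E
python3 fit.py
```

```text
chest [ 0.7075  0.0167 -0.2252] -12.9
[[-0.4, -0.8], [1.3, -0.5], [-1.1, 0.0], [3.1, -0.4], [-1.0, 0.1], [0.9, 2.5], [2.7, -1.9], [0.7, -2.3], [0.2, 1.6], [-0.5, 0.1]]
wedge [ 0.5419  0.1384 -0.3989] -22.9
[[0.4, -0.4], [0.3, -0.2], [-0.0, -0.0], [-0.9, -0.2], [-0.5, -0.6], [-0.4, 0.1], [1.3, -0.8], [0.8, 1.7]]
corner_top [0.65509028 0.13745941 0.085     ]
butt [0.49124226 0.15978702 0.        ] thin [0.59260593 0.11706223 0.        ]
wedge in chest frame -0.18852531963426947 0.08167570159560382 -9.955017020983963
jar [ 0.517 -0.115  0.01 ]
bulb [ 0.432 -0.067  0.01 ]
paddle blade [0.529 0.023 0.01 ]
tweez [0.665 0.231 0.01 ]
zig [0.642 0.295 0.01 ]
zig2 [0.618 0.298 0.01 ]
handle end [0.36  0.039 0.01 ]
blue [0.387 0.137 0.01 ]
```

Checks: the fits are within about 3 px, and the corner at (0.655, 0.137) is at radius 0.67, which is reachable. The wedge needs to go about 43 mm to its own left, then about 80 mm forward. First I press the corner, with the fingers shut.

```bash
cat > d.py <<'E'
# tool-frame shift/turn to reach world x y z yaw(deg of tool x)
import sys
from h import *
o=bot.get_obs(); Rm=R.from_quat(o["tool_rot"]).as_matrix(); p=np.array(o["eef_pos"])
x,y,z,yaw=map(float,sys.argv[1:5]); c,s=np.cos(np.radians(yaw)),np.sin(np.radians(yaw))
G=np.array([[c,s,0],[s,-c,0],[0,0,-1]]).astype(float)
print("t",o["clock"],"p",p.round(4),"yaw",np.degrees(np.arctan2(Rm[1,0],Rm[0,0])).round(1),"F",np.round(o["ft_force"],2),"w",round(o["grip_width"],4))
print("shift",(Rm.T@(np.array([x,y,z])-p)).round(4),"turn",R.from_matrix(Rm.T@G).as_rotvec(degrees=True).round(2))
E
python3 -m jog '[[[0.054,-0.0298,0,0,0,0],[0.054,-0.0298,0,0,0,0],[0.054,-0.0298,0,0,0,0],[0.054,-0.0298,0,0,0,0],[0.054,-0.0298,0,0,0,0],[0.054,-0.0298,0,0,0,0],[0.054,-0.0298,0,0,0,0],[0.054,-0.0298,0,0,0,0],[0.054,-0.0298,0,0,0,0],[0.054,-0.0298,0,0,0,0],[0.054,-0.0298,0,0,0,0]]]' 0; python3 d.py 0.655 0.137 0.1 23.8
```

```text
clock: 1.48
eef_pos: [0.6188, 0.087, 0.2032]
tool_rot: [0.98, 0.2, -0.002, -0.001]
ft_force: [1.4, -0.6, -0.5]
grip_width: 0.0
t 1.475 p [0.6188 0.087  0.2032] yaw 23.1 F [ 1.42 -0.62 -0.51] w 0.0
shift [ 0.0533 -0.0314  0.1031] turn [-0.2   0.22 -0.67]
```

```bash
python3 -m jog '[[[0.052,-0.031,0,0,0,0],[0.002,0,0.05,0,0,0],[0,0,0.04,0,0,0],[0,0,0.004,0,0,0],[0,0,0,0,0,0]]]'; python3 d.py 0.655 0.137 0.087 23.8
```

```text
clock: 2.1
eef_pos: [0.6607, 0.145, 0.1045]
tool_rot: [0.979, 0.204, -0.001, -0.001]
ft_force: [0.3, -0.7, 1.3]
grip_width: 0.0003
t 2.1 p [0.6607 0.145  0.1045] yaw 23.6 F [ 0.34 -0.71  1.28] w 0.0003
shift [-0.0084  0.0051  0.0175] turn [-0.19  0.12 -0.24]
```

```bash
python3 -m jog '[[[-0.008,0.005,0.010,0,0,0],[0,0,0.007,0,0,0],[0,0,0,0,0,0]]]'; python3 -m jog '[[[0,0,0.004,0,0,0],[0,0,0.003,0,0,0],[0,0,0.003,0,0,0],[0,0,0,0,0,0]]]';python3 d.py 0.655 0.137 0.087 23.8
```

```text
clock: 2.48
eef_pos: [0.6582, 0.1369, 0.0931]
tool_rot: [0.979, 0.203, 0.003, -0.001]
ft_force: [-0.2, 0.3, 0.1]
grip_width: 0.0003
clock: 2.98
eef_pos: [0.6598, 0.1375, 0.0847]
tool_rot: [0.979, 0.204, 0.005, -0.002]
ft_force: [0.4, -0.8, -0.3]
grip_width: -0.0
t 2.975 p [0.6598 0.1375 0.0847] yaw 23.5 F [ 0.42 -0.79 -0.3 ] w -0.0
shift [-0.0046 -0.0014 -0.0024] turn [-0.06 -0.57 -0.31]
```

```bash
python3 -m jog '[[[-0.003,0,0.004,0,0,0],[0,0,0.004,0,0,0],[0,0,0.003,0,0,0],[0,0,0,0,0,0]]]'; python3 -m jog '[[[0,0,0.003,0,0,0],[0,0,0.002,0,0,0],[0,0,0,0,0,0]]]'; python3 -m jog '[[[0,0,0.003,0,0,0],[0,0,0.002,0,0,0],[0,0,0,0,0,0]]]'
```

```text
clock: 3.48
eef_pos: [0.6565, 0.1363, 0.0724]
tool_rot: [0.979, 0.204, 0.004, -0.002]
ft_force: [0.5, 1.2, 0.3]
grip_width: -0.0
clock: 3.85
eef_pos: [0.6568, 0.1364, 0.0672]
tool_rot: [0.979, 0.204, 0.004, -0.002]
ft_force: [-0.6, 0.7, 0.9]
grip_width: -0.0003
clock: 4.22
eef_pos: [0.657, 0.1364, 0.0621]
tool_rot: [0.979, 0.204, 0.005, -0.002]
ft_force: [-0.5, -0.2, 0.3]
grip_width: -0.0001
```

The TCP is at z = 0.062 with no force, which doesn't fit pressing on an 85 mm top. I look before going on.

Run:
```python
from h import *
c=cam("side"); 
b=cv2.convertScaleAbs(cv2.resize(c[0][150:370,80:345],None,fx=2.7,fy=2.7,interpolation=cv2.INTER_CUBIC),alpha=1.2)
t=cam("top"); b2=cv2.convertScaleAbs(cv2.resize(t[0][75:255,215:385],None,fx=3.3,fy=3.3,interpolation=cv2.INTER_CUBIC),alpha=1.6)
cv2.imwrite("pics/p1.png",b[:,:,::-1]);
```

```text
(no output)
```

View pics/p1.png

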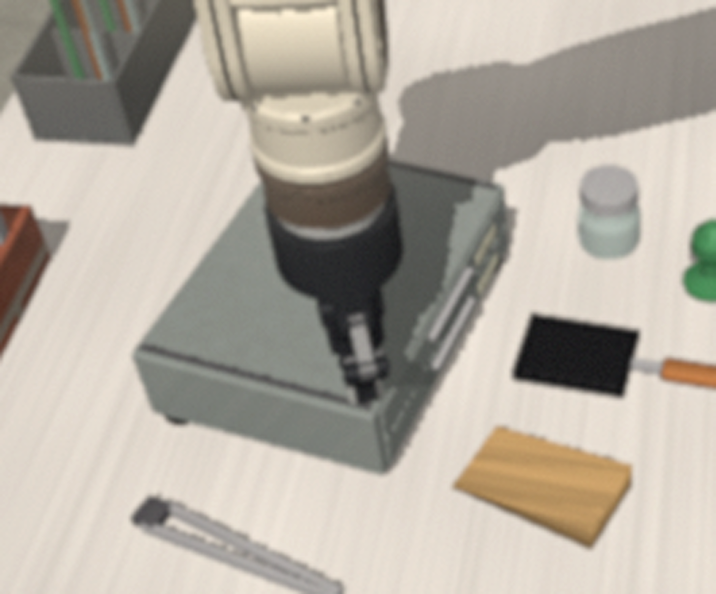

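The fingertip shows at crop (367,402), on the top by the corner. The chest appears about where it was before. I compare the numbers with the model.

Run:
```python
from h import *
import pickle
S=pickle.load(open("side0.pkl","rb"));T=pickle.load(open("top0.pkl","rb"))
o=bot.get_obs();p=np.array(o["eef_pos"]);print(p,o["ft_force"],o["tau"],o["clock"])
for z in(.062,.07,.075,.085): print(z,((proj(S,[p[0],p[1],z])[0]-[80,150])*2.7).round(0),proj(T,[p[0],p[1],z])[0].round(1))
c=cam("side"); d=cv2.absdiff(c[0],S[0]).sum(2); 
# shift of left-front-bottom corner patch
a=cv2.cvtColor(S[0],7).astype(np.float32); b=cv2.cvtColor(c[0],7).astype(np.float32)
for n,(u,v) in dict(flb=(223,322),bl_=(135,283),wedge=(290,335),drawers=(245,265)).items():
    tp=a[v-9:v+10,u-9:u+10]; r=cv2.matchTemplate(b[v-21:v+22,u-21:u+22],tp,cv2.TM_CCOEFF_NORMED); m=cv2.minMaxLoc(r); print(n,m[1],np.array(m[3])-12)
```

```text
[0.65701359 0.13642468 0.06217748] [-0.36740371 -0.1704535   0.69787242] [ 1.28051786e-03 -5.48292053e+01  2.41868788e+01 -8.12921324e-02
  9.90609464e-03 -3.93985601e-05] 4.325
0.062 [370. 417.] [254.9 158.1]
0.07 [368. 409.] [254.4 157.2]
0.075 [367. 404.] [254.1 156.7]
0.085 [366. 395.] [253.5 155.6]
flb 0.999693751335144 [0 0]
bl_ 0.9995183944702148 [0 0]
wedge 0.9932084083557129 [0 0]
drawers 0.7319074869155884 [0 0]
```

Run:
```python
from h import *
c=cam("side"); t=cam("top"); w=cam("wrist")
A=cv2.resize(c[0][240:340,175:275],(400,400),interpolation=cv2.INTER_CUBIC)
B=cv2.resize(t[0][100:200,210:310],(400,400),interpolation=cv2.INTER_CUBIC)
im=cv2.convertScaleAbs(np.hstack([A,B]),alpha=1.8)
cv2.imwrite("pics/p2.png",im[:,:,::-1]); save("w1",w)
```

```text
(no output)
```

View pics/p2.png

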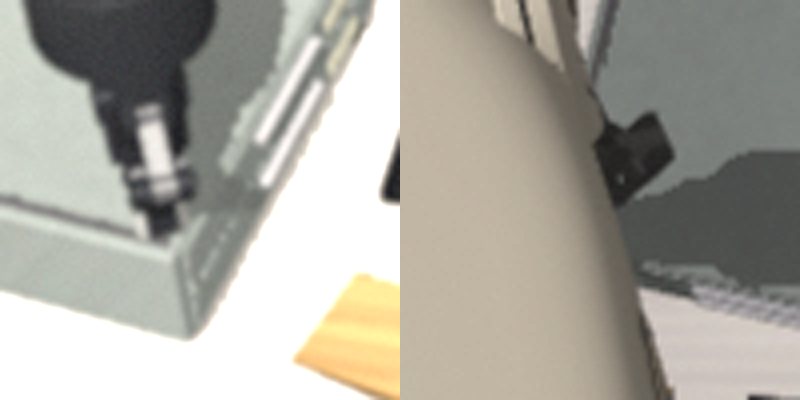

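View pics/w1.png

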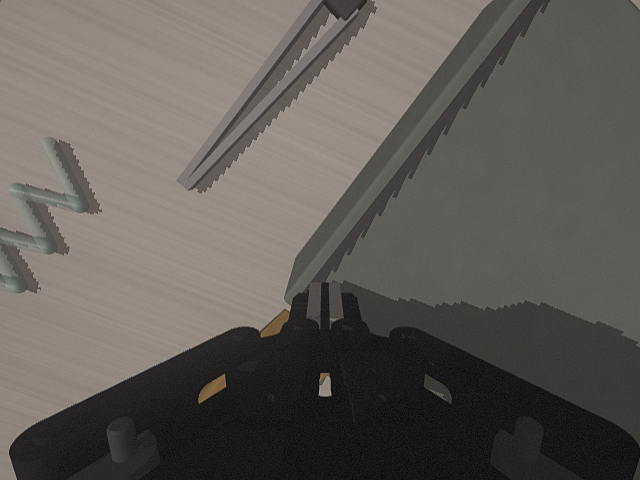

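The finger stands over the corner at side pixel ≈(215,300), and the chest is unmoved. I check the wrist calibration against the TCP reading, and whether the reading itself matches the joints.

Run:
```python
from h import *
w=cam("wrist"); s=cam("side")
o=bot.get_obs(); p=np.array(o["eef_pos"]); Rm=R.from_quat(o["tool_rot"]).as_matrix()
W=cv2.Rodrigues(w[2])[0]; print("wrist cam pos",-W.T@w[3], "in tool",Rm.T@(-W.T@w[3]-p))
for d in(0,-.01,-.02,-.03): print(d,"wrist",proj(w,p+Rm@[0,0,d])[0].round(0),"side",proj(s,p+Rm@[0,0,d])[0].round(1))
C=np.array([.7075,.0167]);a=-.2252
f=lambda x,y,z:[C[0]+x*np.cos(a)-y*np.sin(a),C[1]+x*np.sin(a)+y*np.cos(a),z]
for q in((-.09,.12,.085),(.09,.12,.085),(-.09,.12,.02),(-.078,.106,.085)): print(q,"wrist",proj(w,f(*q))[0].round(0),"side",proj(s,f(*q))[0].round(1))
print(px2w(s,(215,300),.085),px2w(s,(215,300),.075)); print(o["joint_pos"],o["tool_rot"],o["ft_force"])
```

```text
wrist cam pos [0.71586638 0.16205687 0.2296643 ] in tool [ 0.06580862 -0.00021955 -0.16673929]
0 wrist [325. 279.] side [216.9 304.2]
-0.01 wrist [325. 286.] side [216.3 300.7]
-0.02 wrist [325. 294.] side [215.7 297.2]
-0.03 wrist [325. 304.] side [215.  293.6]
(-0.09, 0.12, 0.085) wrist [282. 302.] side [219.2 304.3]
(0.09, 0.12, 0.085) wrist [567. -70.] side [128.8 280.5]
(-0.09, 0.12, 0.02) wrist [294. 260.] side [223.4 326.3]
(-0.078, 0.106, 0.085) wrist [321. 299.] side [216.3 296.8]
[0.65594796 0.14490092 0.085     ] [0.65885197 0.13706444 0.075     ]
[0.20323881 0.65802897 0.26984366 1.1730599  0.00312091 2.93474628] [ 0.97903844  0.20361359  0.00477834 -0.00155182] [-0.31223447  0.31298355  0.12690999]
```

Run:
```python
from h import *
w=cam("wrist"); s=cam("side"); T=cam("top")
o=bot.get_obs(); p=np.array(o["eef_pos"]); Rm=R.from_quat(o["tool_rot"]).as_matrix()
print("side  tweez/zig",px2w(s,(204,370),.005),px2w(s,(221,405),.005))
print("top   tweez/zig",px2w(T,(214.5,161),.005),px2w(T,(180,166.5),.005))
for dz in(0,.023):
    ww=(w[0],w[1],w[2],w[3]-cv2.Rodrigues(w[2])[0]@[0,0,dz]); print("wrist",dz,px2w(ww,(185,185),.005),px2w(ww,(50,141),.005),"corner",px2w(ww,(287,300),.085))
# body lower rim nearest camera
for k in(-.073,-.05): print("side of tool at",k,[proj(s,p+Rm@[x,y,k])[0].round(0).tolist() for x,y in((0,-.04),(-.038,-.04),(.038,-.04))])
```

```text
side  tweez/zig [0.66575435 0.23879082 0.005     ] [0.62274038 0.30207096 0.005     ]
top   tweez/zig [0.66355955 0.23771069 0.005     ] [0.65086057 0.31782577 0.005     ]
wrist 0 [0.66080361 0.23958137 0.005     ] [0.65301275 0.32780778 0.005     ] corner [0.64828172 0.15200832 0.085     ]
wrist 0.023 [0.65516662 0.24751839 0.005     ] [0.64657812 0.34477742 0.005     ] corner [0.6375362  0.15041069 0.085     ]
side of tool at -0.073 [[217.0, 295.0], [239.0, 289.0], [194.0, 300.0]]
side of tool at -0.05 [[218.0, 303.0], [240.0, 298.0], [196.0, 309.0]]
```

```bash
cat > pan.py <<'E'
from h import *
import sys
def pan():
    w=cam("wrist"); s=cam("side")
    A=cv2.resize(w[0][230:330,260:393],(400,300),interpolation=cv2.INTER_CUBIC); B=cv2.resize(s[0][255:330,170:270],(400,300),interpolation=cv2.INTER_CUBIC)
    return cv2.convertScaleAbs(np.hstack([A,B]),alpha=1.7)
cv2.imwrite("pics/"+sys.argv[1]+".png",pan()[:,:,::-1])
E
python3 pan.py a1; python3 -m jog '[[[0,0,-0.024,0,0,0],[0,0,-0.010,0,0,0],[0,0,0,0,0,0]]]'; python3 pan.py a2
python3 -c "
import cv2,numpy as np
cv2.imwrite('pics/a.png',np.vstack([cv2.imread('pics/a1.png'),cv2.imread('pics/a2.png')]))"
```

```text
clock: 5.25
eef_pos: [0.6563, 0.1361, 0.0962]
tool_rot: [0.979, 0.204, 0.004, -0.002]
ft_force: [0.2, -0.1, 0.4]
grip_width: 0.0003
```

View pics/a.png

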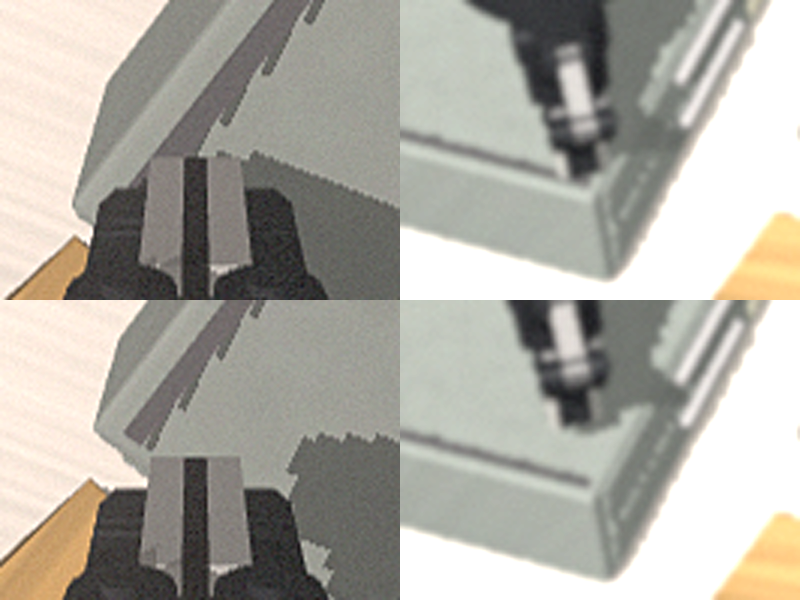

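Run:
```python
from h import *
w=cam("wrist"); s=cam("side"); o=bot.get_obs(); p=np.array(o["eef_pos"]); Rm=R.from_quat(o["tool_rot"]).as_matrix()
print(w[1][0,0],p)
for d in(0,-.01,-.02,-.03): print(d,"wrist x=.011",proj(w,p+Rm@[.011,0,d])[0].round(1),"x=0",proj(w,p+Rm@[0,0,d])[0].round(1),"x=-.011",proj(w,p+Rm@[-.011,0,d])[0].round(1),"side",proj(s,p+Rm@[-.0,-.007,d])[0].round(1),proj(s,p+Rm@[0,.007,d])[0].round(1))
```

```text
333.9705828952511 [0.65531424 0.13596381 0.09470183]
0 wrist x=.011 [324.7 259.7] x=0 [324.7 279.3] x=-.011 [324.7 298.2] side [216.5 295.5] [214.9 289.8]
-0.01 wrist x=.011 [324.8 266. ] x=0 [324.8 286.5] x=-.011 [324.7 306.4] side [215.9 291.9] [214.3 286.1]
-0.02 wrist x=.011 [324.8 273.1] x=0 [324.8 294.7] x=-.011 [324.8 315.6] side [215.2 288.2] [213.6 282.4]
-0.03 wrist x=.011 [324.8 281. ] x=0 [324.8 303.9] x=-.011 [324.8 326. ] side [214.5 284.4] [212.9 278.6]
```

Both the side and the wrist views put the visible fingertip about 20–25 mm behind the reported TCP. Contact with the top is therefore at a reading of about 0.062, where I had stopped. From here I go by feel.

```bash
python3 -m jog '[[[0,0,0.018,0,0,0],[0,0,0.014,0,0,0],[0,0,0.003,0,0,0],[0,0,0,0,0,0]]]'; python3 -m jog '[[[0,0,0.003,0,0,0],[0,0,0.002,0,0,0],[0,0,0,0,0,0]]]'; python3 -m jog '[[[0,0,0.003,0,0,0],[0,0,0.001,0,0,0],[0,0,0,0,0,0]]]'; python3 pan.py b1
```

```text
clock: 5.95
eef_pos: [0.6546, 0.1364, 0.0573]
tool_rot: [0.979, 0.204, 0.002, -0.002]
ft_force: [0.0, 0.8, 1.5]
grip_width: -0.0
clock: 6.32
eef_pos: [0.6549, 0.137, 0.055]
tool_rot: [0.979, 0.204, 0.003, -0.002]
ft_force: [-1.2, -0.3, 1.8]
grip_width: -0.0001
clock: 6.7
eef_pos: [0.6552, 0.137, 0.0549]
tool_rot: [0.979, 0.204, 0.004, -0.002]
ft_force: [-2.1, 0.2, 2.2]
grip_width: -0.0001
```

View pics/b1.png

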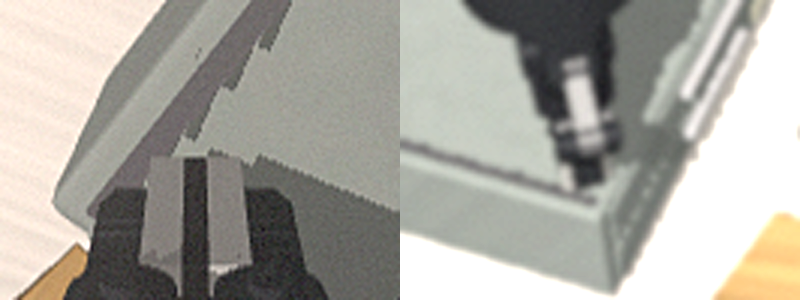

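The chest corner has dropped about 4 px (≈10 mm) under about 2 N, so it is tipping. I press slightly more to feel the foot reach the bench, then release.

```bash
python3 -m jog '[[[0,0,0.004,0,0,0],[0,0,0.004,0,0,0],[0,0,0.004,0,0,0]]]'; python3 -m jog '[[[0,0,0.006,0,0,0],[0,0,0.006,0,0,0],[0,0,0.006,0,0,0]]]'
python3 - <<'E'
from h import *
import pickle
S=pickle.load(open("side0.pkl","rb")); c=cam("side"); o=bot.get_obs(); print(o["eef_pos"],o["ft_force"])
a=cv2.cvtColor(S[0],7).astype(np.float32); b=cv2.cvtColor(c[0],7).astype(np.float32); u,v=223,322
r=cv2.matchTemplate(b[v-21:v+22,u-21:u+22],a[v-9:v+10,u-9:u+10],cv2.TM_CCOEFF_NORMED); m=cv2.minMaxLoc(r); print(m[1],np.array(m[3])-12)
E
```

```text
clock: 7.18
eef_pos: [0.6553, 0.1373, 0.054]
tool_rot: [0.979, 0.204, 0.007, -0.002]
ft_force: [-10.3, -0.5, 20.2]
grip_width: 0.0002
clock: 7.55
eef_pos: [0.6556, 0.1373, 0.0539]
tool_rot: [0.979, 0.204, 0.011, -0.002]
ft_force: [-13.8, -2.2, 28.4]
grip_width: -0.0
[0.65561164 0.13732698 0.05384661] [-13.8629606   -2.0440194   28.09719311]
0.9866475462913513 [0 3]
```

The foot has met the bench: the force rose to 28 N at a constant reading of z = 0.054. That gives a fingertip offset of about 20 mm. Now I release, rise, and turn towards the wedge's right flank.

```bash
python3 -m jog '[[[0,0,-0.01,0,0,0],[0,0,-0.02,0,0,0],[0,0,-0.03,0,0,0],[0,0,-0.03,0,0,-9],[0,0,0,0,0,-9],[0,0,0,0,0,-9],[0,0,0,0,0,-9],[0,0,0,0,0,-7],[0,0,0,0,0,0]]]'; python3 d.py 0.513 0.095 0.06 67.1;  python3 - <<'E'
from h import *
import pickle
S=pickle.load(open("side0.pkl","rb")); c=cam("side")
a=cv2.cvtColor(S[0],7).astype(np.float32); b=cv2.cvtColor(c[0],7).astype(np.float32)
for u,v in((223,322),(285,335),(135,283)):
    r=cv2.matchTemplate(b[v-21:v+22,u-21:u+22],a[v-9:v+10,u-9:u+10],cv2.TM_CCOEFF_NORMED); m=cv2.minMaxLoc(r); print(m[1],np.array(m[3])-12)
E
```

```text
clock: 8.72
eef_pos: [0.6585, 0.135, 0.1435]
tool_rot: [0.83, 0.557, 0.013, 0.005]
ft_force: [-0.7, 0.8, 0.0]
grip_width: 0.0
t 8.725 p [0.6585 0.135  0.1435] yaw 67.8 F [-0.72  0.76  0.02] w 0.0
shift [-0.0934 -0.1214  0.0793] turn [ 1.3  -0.92  0.65]
0.9991153478622437 [0 0]
0.9955428242683411 [0 0]
0.9988579750061035 [0 0]
```

```bash
python3 -m jog '[[[-0.032,-0.042,0,1.3,-0.9,0.6],[-0.032,-0.042,0,0,0,0],[-0.028,-0.036,0.02,0,0,0],[0,0,0.05,0,0,0],[0,0,0,0,0,0]]]'; python3 d.py 0.513 0.095 -0.013 67.1
python3 - <<'E'
from h import *
c=cam("top"); w=cam("wrist")
A=cv2.resize(w[0],(480,360)); B=cv2.resize(c[0][130:250,200:330],(390,360),interpolation=cv2.INTER_CUBIC)
cv2.imwrite("pics/c1.png",cv2.convertScaleAbs(np.hstack([A[:,:400],B]),alpha=1.5)[:,:,::-1])
E
```

```text
clock: 9.4
eef_pos: [0.5094, 0.0954, 0.0689]
tool_rot: [0.836, 0.548, 0.0, 0.0]
ft_force: [0.0, 0.1, 0.6]
grip_width: 0.0
t 9.4 p [0.5094 0.0954 0.0689] yaw 66.5 F [0.02 0.09 0.56] w 0.0
shift [0.0011 0.0034 0.0819] turn [ 0.07 -0.01 -0.58]
```

View pics/c1.png

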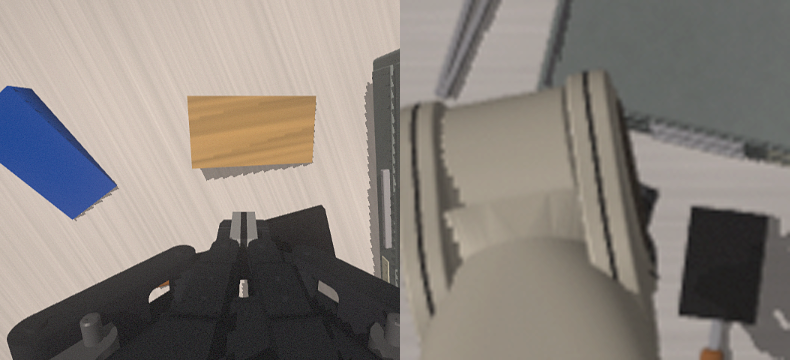

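The wrist view shows the wedge squarely ahead of the fingers, at (190–315, 97–165) in the half of the picture scaled to 480 px. Its butt is to the left. I go down with a force check.

```bash
python3 -m jog '[[[0.001,0.003,0.045,0,0,0],[0,0,0.018,0,0,0],[0,0,0.008,0,0,0],[0,0,0,0,0,0]]]'; python3 -m jog '[[[0,0,0.004,0,0,0],[0,0,0,0,0,0]]]'; python3 -m jog '[[[0,0,0.004,0,0,0],[0,0,0,0,0,0]]]';python3 d.py 0.513 0.095 -0.013 67.1
```

```text
clock: 10.0
eef_pos: [0.5294, 0.0983, 0.0087]
tool_rot: [0.836, 0.548, 0.013, 0.006]
ft_force: [-0.1, 0.0, 1.0]
grip_width: -0.0002
clock: 10.25
eef_pos: [0.5318, 0.0988, 0.0067]
tool_rot: [0.836, 0.548, 0.015, 0.007]
ft_force: [-0.9, 0.4, -0.6]
grip_width: -0.0
clock: 10.5
eef_pos: [0.5323, 0.0989, 0.0033]
tool_rot: [0.836, 0.548, 0.015, 0.007]
ft_force: [-0.1, 0.1, 0.5]
grip_width: 0.0001
t 10.5 p [0.5323 0.0989 0.0033] yaw 66.5 F [-0.1   0.13  0.53] w 0.0001
shift [-0.0116 -0.0166  0.0156] turn [ 1.62 -1.04 -0.66]
```

```bash
python3 -m jog '[[[-0.011,-0.016,0,1.6,-1,-0.6],[0,0,0,0,0,0]]]'; python3 -m jog '[[[0,0,0.004,0,0,0],[0,0,0.004,0,0,0],[0,0,0,0,0,0]]]';python3 d.py 0.513 0.095 -0.013 67.1
```

```text
clock: 10.75
eef_pos: [0.5113, 0.0948, 0.0025]
tool_rot: [0.833, 0.553, -0.001, -0.001]
ft_force: [-0.7, 0.3, -0.6]
grip_width: -0.0001
clock: 11.12
eef_pos: [0.5114, 0.0949, -0.0061]
tool_rot: [0.833, 0.553, -0.001, -0.001]
ft_force: [0.5, 0.4, 0.5]
grip_width: 0.0002
t 11.125 p [ 0.5114  0.0949 -0.0061] yaw 67.1 F [0.47 0.38 0.48] w 0.0002
shift [0.0007 0.0014 0.0069] turn [-0.12  0.05 -0.01]
```

```bash
python3 -m jog '[[[0,0.001,0.004,0,0,0],[0,0,0.001,0,0,0],[0,0,0,0,0,0]]]'; python3 -m jog '[[[0.006,0,0,0,0,0],[0.006,0,0,0,0,0],[0.006,0,0,0,0,0],[0.006,0,0,0,0,0],[0.006,0,0,0,0,0],[0.006,0,0,0,0,0],[0.006,0,0,0,0,0],[0,0,0,0,0,0]]]';python3 - <<'E'
from h import *
o=bot.get_obs(); print(o["eef_pos"],o["ft_force"])
w=cam("wrist"); s=cam("side")
A=cv2.resize(w[0],(480,360)); B=cv2.resize(s[0][255:375,180:310],(390,360),interpolation=cv2.INTER_CUBIC)
cv2.imwrite("pics/c2.png",cv2.convertScaleAbs(np.hstack([A[:,:400],B]),alpha=1.3)[:,:,::-1])
E
```

```text
clock: 11.5
eef_pos: [0.5126, 0.0945, -0.0116]
tool_rot: [0.833, 0.553, -0.001, -0.001]
ft_force: [0.6, -0.3, 0.1]
grip_width: -0.0002
clock: 12.5
eef_pos: [0.5302, 0.136, -0.0115]
tool_rot: [0.833, 0.553, -0.001, -0.0]
ft_force: [-0.3, 0.1, 0.7]
grip_width: -0.0001
[ 0.53018184  0.13598465 -0.01146086] [-0.28671383  0.08433343  0.69457509]
```

View pics/c2.png

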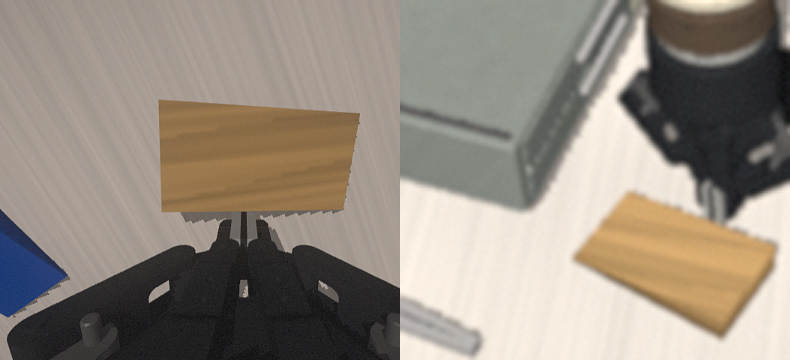

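The wedge has moved with the finger, lying along the fingertips in the wrist view. From here I track it with a colour-mask silhouette fit instead of more pictures.

```bash
cat > wfit.py <<'E'
from h import *
import sys
from scipy.optimize import minimize
V=np.array([(x,y,z) for x,h in((.055,.003),(-.055,.024)) for y in(-.03,.03) for z in(0,h)])
def wood(im):
    h=cv2.cvtColor(im,cv2.COLOR_RGB2HSV); m=((h[...,0]>10)&(h[...,0]<24)&(h[...,1]>95)&(h[...,2]>50)).astype(np.uint8)
    return cv2.morphologyEx(m,cv2.MORPH_OPEN,np.ones((3,3)))
def world(p): c,s=np.cos(p[2]),np.sin(p[2]); return np.c_[p[0]+V[:,0]*c-V[:,1]*s,p[1]+V[:,0]*s+V[:,1]*c,V[:,2]]
def hull(c,p):
    m=np.zeros((480,640),np.uint8); uv=proj(c,world(p)); cv2.fillConvexPoly(m,np.round(cv2.convexHull(uv.astype(np.float32))*16).astype(int),1,cv2.LINE_8,4); return m
def run(names,p0):
    cs=[(n,cam(n)) for n in names]; ms=[wood(c[0]) for _,c in cs]
    for i,(n,c) in enumerate(cs):   # keep blob nearest prediction
        k,l,st,ce=cv2.connectedComponentsWithStats(ms[i]); u=proj(c,[p0[0],p0[1],.01])[0]
        ok=[j for j in range(1,k) if st[j,4]>150]
        if not ok: ms[i]*=0; continue
        j=min(ok,key=lambda j:np.hypot(*(ce[j]-u))); ms[i]=(l==j).astype(np.uint8)
    def f(p): return sum((cv2.absdiff(hull(c,p),m)).sum()/max(m.sum(),300) for (_,c),m in zip(cs,ms))
    best=min((minimize(f,np.array(p0)+d,method="Nelder-Mead",options=dict(initial_simplex=np.array(p0)+d+np.array([[0,0,0],[.01,0,0],[0,.01,0],[0,0,.1]]))) for d in np.random.default_rng(0).normal(0,[.008,.008,.08],(6,3))),key=lambda r:r.fun)
    p=best.x; print("wedge",p.round(4),np.degrees(p[2]).round(1),"cost",round(best.fun,3),[int(m.sum()) for m in ms],[round(cv2.absdiff(hull(c,p),m).sum()/max(m.sum(),1),3) for (_,c),m in zip(cs,ms)])
    F=np.array([.655,.137]); d=F-p[:2]; c,s=np.cos(p[2]),np.sin(p[2]); print("foot in wedge frame",(d@[c,s]).round(4),(d@[-s,c]).round(4),"dist",np.hypot(*d).round(4)); return p
if __name__=="__main__": run(sys.argv[1].split(","),list(map(float,sys.argv[2:5])))
E
python3 wfit.py side,wrist 0.555 0.17 -0.42; python3 wfit.py side 0.555 0.17 -0.42;python3 wfit.py wrist 0.555 0.17 -0.42
```

```text
wedge [ 0.5546  0.1684 -0.4698] -26.9 cost 0.158 [1662, 35607] [np.float64(0.146), np.float64(0.012)]
foot in wedge frame 0.1037 0.0174 dist 0.1052
wedge [ 0.5566  0.1666 -0.468 ] -26.8 cost 0.143 [1662] [np.float64(0.143)]
foot in wedge frame 0.1011 0.018 dist 0.1027
wedge [ 0.5547  0.1685 -0.4614] -26.4 cost 0.006 [35664] [np.float64(0.006)]
foot in wedge frame 0.1039 0.0164 dist 0.1052
```

The wrist fit is tight (0.6% mismatch). The foot is 17 mm left of the wedge's axis, so I nudge the flank further forward, which also turns the wedge left.

```bash
python3 -m jog '[[[-0.006,0,0,0,0,0],[0,0.012,0,0,0,0],[0,0.013,0.003,0,0,0],[0,0,0,0,0,0]]]'; python3 -m jog '[[[0.005,0,0,0,0,0],[0.004,0,0,0,0,0],[0.003,0,0,0,0,0],[0,0,0,0,0,0]]]'; python3 wfit.py wrist 0.557 0.175 -0.4
```

```text
clock: 13.3
eef_pos: [0.5527, 0.1183, -0.0144]
tool_rot: [0.834, 0.552, -0.001, 0.0]
ft_force: [0.3, 0.8, -0.2]
grip_width: 0.0003
clock: 13.8
eef_pos: [0.5573, 0.1297, -0.0148]
tool_rot: [0.834, 0.552, -0.002, 0.0]
ft_force: [-0.2, -1.3, -0.4]
grip_width: -0.0
wedge [ 0.5553  0.1737 -0.4284] -24.5 cost 0.006 [38613] [np.float64(0.006)]
foot in wedge frame 0.1059 0.0081 dist 0.1062
```

```bash
python3 -m jog '[[[0.004,0,0,0,0,0],[0.003,0,0,0,0,0],[0,0,0,0,0,0]]]'; python3 wfit.py wrist 0.557 0.177 -0.35; python3 wfit.py side 0.557 0.177 -0.35
```

```text
clock: 14.22
eef_pos: [0.5599, 0.1366, -0.0147]
tool_rot: [0.834, 0.552, -0.002, 0.0]
ft_force: [0.2, -0.8, 0.7]
grip_width: 0.0004
wedge [ 0.5563  0.1806 -0.3808] -21.8 cost 0.006 [38554] [np.float64(0.006)]
foot in wedge frame 0.1078 -0.0038 dist 0.1079
wedge [ 0.5611  0.1791 -0.3756] -21.5 cost 0.142 [1714] [np.float64(0.142)]
foot in wedge frame 0.1028 -0.0047 dist 0.1029
```

The foot now lies 4 mm off the wedge's axis, which is good. The last joint can't reach yaw −22°, so I push with the back of the fingers at yaw 158° from behind the butt.

```bash
python3 -m jog '[[[-0.008,0,-0.01,0,0,0],[0,0,-0.04,0,0,0],[0,0,-0.04,0,0,-10],[0,0,0,0,0,-10],[0,0,0,0,0,-10],[0,0,0,0,0,-10],[0,0,0,0,0,-10],[0,0,0,0,0,-10],[0,0,0,0,0,-10],[0,0,0,0,0,-10],[0,0,0,0,0,-10],[0,0,0,0,0,0]]]'; python3 d.py 0.48 0.211 0.06 158.2
```

```text
clock: 15.82
eef_pos: [0.5555, 0.1246, 0.0868]
tool_rot: [0.176, 0.984, 0.001, 0.001]
ft_force: [-0.5, 0.3, 0.2]
grip_width: -0.0
t 15.825 p [0.5555 0.1246 0.0868] yaw 159.7 F [-0.55  0.28  0.24] w -0.0
shift [0.1009 0.0547 0.0268] turn [0.13 0.11 1.47]
```

```bash
python3 -m jog '[[[0.05,0.027,0,0,0,1.4],[0.05,0.027,0,0,0,0],[0,0,0.02,0,0,0],[0,0,0,0,0,0]]]'; python3 d.py 0.48 0.211 -0.012 158.2;  python3 wfit.py side 0.557 0.18 -0.38
```

```text
clock: 16.32
eef_pos: [0.4811, 0.2127, 0.0686]
tool_rot: [0.196, 0.981, 0.002, 0.003]
ft_force: [0.3, -0.5, 0.6]
grip_width: -0.0003
t 16.325 p [0.4811 0.2127 0.0686] yaw 157.4 F [ 0.31 -0.49  0.63] w -0.0003
shift [ 0.0007 -0.0025  0.0806] turn [ 0.33  0.25 -0.83]
wedge [ 0.5599  0.177  -0.3789] -21.7 cost 0.14 [1709] [np.float64(0.14)]
foot in wedge frame 0.1032 -0.002 dist 0.1032
```

```bash
python3 -m jog '[[[0,-0.002,0.015,0,0,-0.8],[0,0,0.015,0,0,0],[0,0,0.015,0,0,0],[0,0,0.015,0,0,0],[0,0,0.008,0,0,0],[0,0,0,0,0,0]]]'; python3 d.py 0.48 0.211 -0.012 158.2
```

```text
clock: 17.12
eef_pos: [0.4835, 0.2092, -0.003]
tool_rot: [0.192, 0.981, 0.003, 0.003]
ft_force: [0.3, 0.8, 0.1]
grip_width: 0.0
t 17.125 p [ 0.4835  0.2092 -0.003 ] yaw 157.8 F [0.27 0.78 0.12] w 0.0
shift [0.0039 0.0003 0.009 ] turn [ 0.42  0.32 -0.37]
```

```bash
python3 -m jog '[[[0,0,0.007,0,0,0],[-0.006,0,0,0,0,0],[-0.006,0,0,0,0,0],[-0.007,0,0,0,0,0],[-0.007,0,0,0,0,0],[-0.007,0,0,0,0,0],[-0.007,0,0,0,0,0],[0,0,0,0,0,0]]]'; python3 d.py 0.555 0.181 -0.012 158.2;  python3 wfit.py side 0.582 0.168 -0.38
```

```text
clock: 18.12
eef_pos: [0.525, 0.1935, -0.0088]
tool_rot: [0.193, 0.981, 0.004, 0.005]
ft_force: [-0.3, -0.9, -0.1]
grip_width: 0.0002
t 18.125 p [ 0.525   0.1935 -0.0088] yaw 157.8 F [-0.3  -0.94 -0.08] w 0.0002
shift [-0.0325 -0.0002  0.0035] turn [ 0.55  0.45 -0.4 ]
wedge [ 0.5898  0.1688 -0.4797] -27.5 cost 0.49 [1269] [np.float64(0.49)]
foot in wedge frame 0.0726 0.0019 dist 0.0726
```

Run:
```python
from h import *
w=cam("wrist"); s=cam("side")
A=cv2.resize(w[0],(480,360)); B=cv2.resize(s[0][255:375,180:310],(390,360),interpolation=cv2.INTER_CUBIC)
cv2.imwrite("pics/d1.png",cv2.convertScaleAbs(np.hstack([A[:,:400],B]),alpha=1.3)[:,:,::-1])
```

```text
(no output)
```

View pics/d1.png

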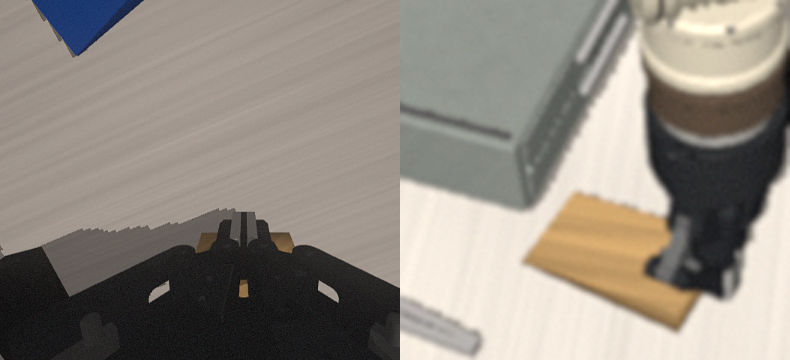

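The side view shows the wedge pushed straight, thin edge (577,193)–(524,262), and the wrist view shows the butt centred on the fingers. I work out its pose from these corners.

Run:
```python
from h import *
from scipy.optimize import least_squares
s=cam("side"); w=cam("wrist"); g=lambda u,v:(180+(u-400)/3,255+v/3)
O=[(g(577,193),(.055,-.03,.003)),(g(524,262),(.055,.03,.0)),(g(678,330),(-.055,.03,0))]
def P(p,l): c,q=np.cos(p[2]),np.sin(p[2]); return [p[0]+l[0]*c-l[1]*q,p[1]+l[0]*q+l[1]*c,l[2]]
r=least_squares(lambda p:np.concatenate([proj(s,P(p,l))[0]-uv for uv,l in O]),[.59,.165,-.38]); p=r.x
print(p,np.degrees(p[2]),r.fun.round(1)); d=np.array([.655,.137])-p[:2]; c,q=np.cos(p[2]),np.sin(p[2]); print("foot",d@[c,q],d@[-q,c])
print("wrist butt corners @z.024",[px2w(w,(u*4/3,v*4/3),.024).round(4) for u,v in((200,236),(292,236))])
```

```text
[ 0.58617195  0.16880202 -0.38453797] -22.032402971104283 [-0.5 -1.2 -0.1  0.1  0.6  0.9]
foot 0.07573158048712819 -0.0036600469451416977
wrist butt corners @z.024 [array([0.5151, 0.1686, 0.024 ]), array([0.5358, 0.2187, 0.024 ])]
```

```bash
python3 -m jog '[[[-0.006,0,0,0.4,0.4,0],[-0.006,0,0,0,0,0],[-0.006,0,0,0,0,0],[-0.006,0,0,0,0,0],[-0.006,0,0,0,0,0],[0,0,0,0,0,0]]]'; python3 -m jog '[[[-0.004,0,0.001,0,0,0],[0,0,0,0,0,0]]]'; python3 -m jog '[[[-0.004,0,0,0,0,0],[0,0,0,0,0,0]]]';  python3 d.py 0.571 0.1746 -0.012 158.2
```

```text
clock: 19.12
eef_pos: [0.553, 0.1821, -0.0088]
tool_rot: [0.192, 0.981, 0.001, -0.001]
ft_force: [-0.3, -0.4, -0.5]
grip_width: -0.0
clock: 19.38
eef_pos: [0.5569, 0.1804, -0.0099]
tool_rot: [0.192, 0.981, 0.001, -0.001]
ft_force: [0.1, -0.9, 0.0]
grip_width: 0.0003
clock: 19.62
eef_pos: [0.5607, 0.1788, -0.01]
tool_rot: [0.192, 0.981, 0.001, -0.001]
ft_force: [0.6, 0.0, 0.8]
grip_width: -0.0001
t 19.625 p [ 0.5607  0.1788 -0.01  ] yaw 157.9 F [0.6  0.05 0.8 ] w -0.0001
shift [-0.0111 -0.      0.002 ] turn [ 0.09 -0.09 -0.31]
```

```bash
for i in 1; do python3 -m jog '[[[-0.003,0,0,0,0,0],[0,0,0,0,0,0]]]'; python3 -m jog '[[[-0.003,0,0,0,0,0],[0,0,0,0,0,0]]]'; python3 -m jog '[[[-0.003,0,0,0,0,0],[0,0,0,0,0,0]]]'; done | grep -E 'eef|force'
```

```text
eef_pos: [0.5637, 0.1776, -0.01]
ft_force: [0.2, 0.3, 0.0]
eef_pos: [0.5663, 0.1765, -0.0101]
ft_force: [0.2, 0.4, 0.5]
eef_pos: [0.5668, 0.1762, -0.01]
ft_force: [-0.1, 0.0, 0.1]
```

```bash
(python3 -m jog '[[[-0.0015,0,0,0,0,0]]]'; python3 -m jog '[[[-0.0015,0,0,0,0,0]]]'; python3 -m jog '[[[-0.0015,0,0,0,0,0]]]') | grep -E 'eef|force';  python3 - <<'E'
from h import *
import pickle
S=pickle.load(open("side0.pkl","rb")); c=cam("side")
a=cv2.cvtColor(S[0],7).astype(np.float32); b=cv2.cvtColor(c[0],7).astype(np.float32)
for u,v in((223,322),(135,283),(190,225)):
    r=cv2.matchTemplate(b[v-21:v+22,u-21:u+22],a[v-9:v+10,u-9:u+10],cv2.TM_CCOEFF_NORMED); m=cv2.minMaxLoc(r); print(m[1],np.array(m[3])-12)
E
```

```text
eef_pos: [0.5668, 0.1762, -0.0101]
ft_force: [-6.7, 3.4, 4.2]
eef_pos: [0.5667, 0.1762, -0.01]
ft_force: [-5.4, 2.1, 3.3]
eef_pos: [0.5666, 0.1763, -0.01]
ft_force: [-5.8, 2.3, 4.3]
0.9517439603805542 [0 0]
0.9988538026809692 [0 0]
0.7461520433425903 [1 0]
```

The push now meets 6–7 N with no motion: the wedge is jammed under the foot, and the chest hasn't moved in the side view. I retreat and go press the corner.

```bash
python3 -m jog '[[[0.008,0,0,0,0,0],[0.015,0,0,0,0,0],[0,0,-0.03,0,0,0],[0,0,-0.045,0,0,0],[0,0,-0.045,0,0,0],[0,0,0,0,0,0]]]'; python3 d.py 0.655 0.137 0.08 158.2
python3 - <<'E'
from h import *
c=cam("side"); A=cv2.resize(c[0][255:375,150:310],(800,600),interpolation=cv2.INTER_CUBIC); cv2.imwrite("pics/e1.png",cv2.convertScaleAbs(A,alpha=1.2)[:,:,::-1])
E
python3 wfit.py side 0.628 0.152 -0.38
```

```text
clock: 21.55
eef_pos: [0.5445, 0.1845, 0.1125]
tool_rot: [0.19, 0.982, 0.001, -0.006]
ft_force: [0.1, 0.4, -0.7]
grip_width: -0.0004
t 21.55 p [0.5445 0.1845 0.1125] yaw 158.1 F [ 0.14  0.39 -0.75] w -0.0004
shift [-0.1206 -0.0028  0.0309] turn [-0.03 -0.75 -0.1 ]
wedge [ 0.6307  0.1514 -0.4217] -24.2 cost 0.286 [1411] [np.float64(0.286)]
foot in wedge frame 0.0281 -0.0032 dist 0.0283
```

View pics/e1.png

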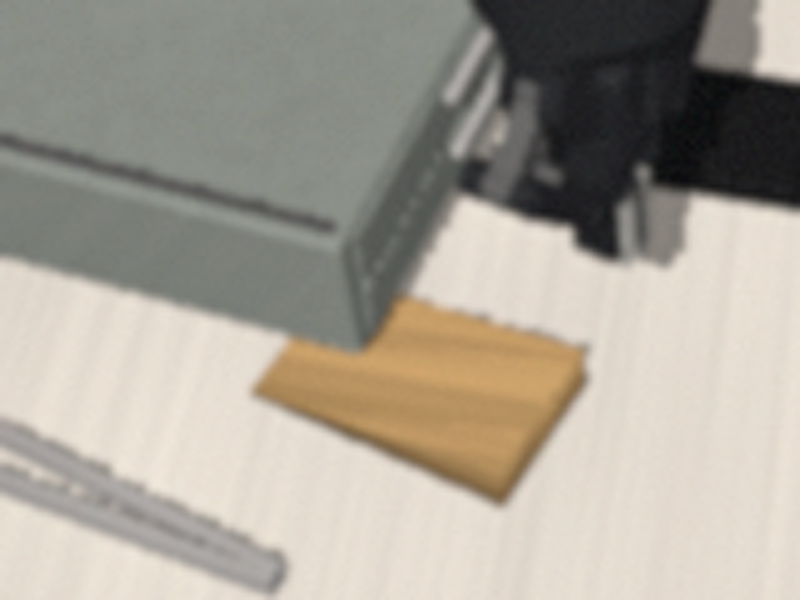

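The wedge lies under the corner (butt at (505–585, 350–500), thin end beneath the chest) and the chest is level. Now the corner press.

```bash
python3 -m jog '[[[-0.04,0,0,0,-0.7,0],[-0.04,0,0,0,0,0],[-0.04,-0.002,0,0,0,0],[0,0,0.015,0,0,0],[0,0,0.015,0,0,0],[0,0,0,0,0,0]]]'; python3 d.py 0.655 0.137 0.068 158.2
```

```text
clock: 22.4
eef_pos: [0.6444, 0.1353, 0.0627]
tool_rot: [0.189, 0.982, -0.007, -0.014]
ft_force: [0.5, 0.3, 0.3]
grip_width: 0.0002
t 22.4 p [0.6444 0.1353 0.0627] yaw 158.3 F [0.46 0.34 0.26] w 0.0002
shift [-0.0091  0.0054 -0.0056] turn [-1.04 -1.38  0.07]
```

```bash
python3 -m jog '[[[0,0,-0.015,0,0,0],[-0.012,0.005,0,-1,-1.4,0],[0,0,0,0,0,0]]]'; python3 d.py 0.658 0.133 0.066 158.2
```

```text
clock: 22.78
eef_pos: [0.6583, 0.1371, 0.0801]
tool_rot: [0.187, 0.982, 0.0, 0.002]
ft_force: [0.4, -0.3, -0.0]
grip_width: 0.0002
t 22.775 p [0.6583 0.1371 0.0801] yaw 158.4 F [ 0.44 -0.27 -0.02] w 0.0002
shift [-0.0012 -0.004   0.0141] turn [0.1  0.22 0.19]
```

```bash
(python3 -m jog '[[[0,-0.003,0.006,0,0,0],[0,0,0.005,0,0,0],[0,0,0,0,0,0]]]'; python3 -m jog '[[[0,0,0.003,0,0,0],[0,0,0,0,0,0]]]'; python3 -m jog '[[[0,0,0.002,0,0,0]]]'; python3 -m jog '[[[0,0,0.002,0,0,0]]]'; python3 -m jog '[[[0,0,0.0015,0,0,0]]]') | grep -E 'eef|force'
```

```text
eef_pos: [0.6572, 0.1342, 0.0691]
ft_force: [0.5, 0.3, 0.1]
eef_pos: [0.657, 0.1341, 0.0655]
ft_force: [0.2, 0.5, -0.4]
eef_pos: [0.6572, 0.1342, 0.0636]
ft_force: [-0.3, 0.3, -0.3]
eef_pos: [0.6571, 0.1342, 0.0618]
ft_force: [-3.6, -0.9, 7.9]
eef_pos: [0.6572, 0.1342, 0.0618]
ft_force: [-4.2, -1.6, 11.0]
```

Firm contact at 0.0618, the same level where contact first came, and no give. I ease to about 7 N and check that it holds.

```bash
(python3 -m jog '[[[0,0,0.001,0,0,0]]]'; python3 -m jog '[[[0,0,0.001,0,0,0]]]') | grep -E 'eef|force'
python3 - <<'E'
from h import *
import pickle
S=pickle.load(open("side0.pkl","rb"))
for k in range(4):
    c=cam("side"); o=bot.get_obs(); print(round(o["clock"],2),np.round(o["eef_pos"],4),np.round(o["ft_force"],1))
a=cv2.cvtColor(S[0],7).astype(np.float32); b=cv2.cvtColor(c[0],7).astype(np.float32)
for u,v in((223,322),(135,283),(160,300)):
    r=cv2.matchTemplate(b[v-21:v+22,u-21:u+22],a[v-9:v+10,u-9:u+10],cv2.TM_CCOEFF_NORMED); m=cv2.minMaxLoc(r); print(m[1],np.array(m[3])-12)
E
```

```text
eef_pos: [0.6572, 0.1342, 0.0619]
ft_force: [-2.2, -0.3, 4.4]
eef_pos: [0.6572, 0.1342, 0.0619]
ft_force: [-2.4, -0.9, 5.1]
24.07 [0.6572 0.1342 0.0619] [-3.3 -0.8  6.4]
24.12 [0.6572 0.1342 0.0619] [-1.8 -0.8  5.9]
24.18 [0.6572 0.1342 0.0619] [-2.7 -0.3  6.6]
24.23 [0.6572 0.1342 0.0619] [-2.7  0.1  6.7]
0.9526169896125793 [0 0]
0.9988682270050049 [0 0]
0.9953515529632568 [0 0]
```

```bash
python3 -c "
from workcell import bot
print(bot.job_done()); o=bot.get_obs(); print(o['clock'],o['ft_force'],o['eef_pos'])"
```

```text
the job is handed in; nothing more can be done
None
the job is handed in; nothing more can be done
```

The wedge is under the short foot, and I handed in with a fingertip holding that corner at about 6.5 N. No verdict was given.

**What I did:**
- **Feeling the rock:** I pressed the corner down until the short foot met the bench. I overpressed there, to about 28 N, then released it and the chest came back level.
- **Placing the wedge:** I pushed its right flank until it lined up with the foot. Then I pushed its butt until it jammed, at about 6–7 N with no more movement.
- **Final press:** I pressed on top of the corner and held.

**Last checks:**
- **No giving:** the corner held 11 N without moving, and the final hold was steady at 5.9–6.7 N. Contact came at the same height as before the wedge went in.
- **Chest:** the side view showed no shift at three points on it, so it is level and still in place to within about a pixel (roughly 3 mm).
- **Wedge:** its centre is about 30 mm from the corner, and the side picture shows it flat on the bench. I inferred that it carries load, because 2–3 N would tip an unsupported corner.
- **Time:** 24 s of the 51 s allowed.

**What disagreed or fell short:**
- **Fingertip offset:** the tip sits about 20 mm behind the reported TCP, so I set heights by touch and camera.
- **Side-camera tracking:** the automatic fit of the wedge was poor while it was partly hidden. I relied on corners read from the pictures and on the arm's own position instead.
- **Bystanders:** I did not re-measure them at the end. No move was meant to touch any of them.
- **Pictures:** I viewed 13, three over the budget of 10.

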